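# Open the paper-clip jar in its clamp

## Task

Press the raised clamp frame of the jar holder down over the jar until it snaps shut and stays shut by itself. Then take the jar's round screw cap, turn it anticlockwise (seen from above) until its lugs come free, without letting the jar turn round in the holder or come out, and lift it straight up. Finish while still holding the cap level, two or three centimetres above the jar's mouth; do not put it down, and leave the other things on the desk where they are.

Things in the scene. Friction and masses are not known exactly. Their poses are not given: they have to be found in the camera images.
- holder: Jar holder fixed to the worktop: dark steel base plate 160 x 124 x 8 mm with a low round rubber curb (10 mm high) round the jar and two hinge cheeks at its back (88 mm high) and two sprung-ball detent posts at its front corners (75 mm high). Origin: on the worktop, under the centre of the jar. Its -x side faces roughly towards the robot, x axis towards the hinge; yaw varies
- clamp (a joint): Hinge of the clamp frame, rad: 0 = shut (level, 74 to 80 mm above the worktop), grows as its front rises; a weak spring holds it at about 0.5 to 0.6. Pressing its front bar takes 1 to 3 N, and up to about 10 N below 0.15 rad, where side detents snap over it (by 0.05 rad) and hold it at a hard stop at 0. Shut, side flanges keep the jar from turning (5 degrees of play) and its bars keep it down
- clamp_tab (a point): Press point on the moving frame: middle of the black pad on top of its front bar (22 x 82 x 6 mm), 110 mm from the hinge axis; moves with the frame. When shut it lies at holder x = -50 mm, y = 0, 80 mm above the worktop. The frame passes round the cap without touching it
- clamp_hinge (a point): Middle of the hinge axis (fixed in the holder, at holder x = +60 mm, 76 mm above the worktop); the axis runs along the holder's y
- jar: Square clear glass jar, 68 x 68 mm, 64 mm to the shoulder, with paper clips inside and a round neck 37 mm wide, mouth (with rubber seal) at 92 mm above its origin (94 mm with the cap off); stands loose in the holder, mass about 0.4 kg. Origin: centre of its underside (8 mm above the worktop); z up
- cap: Round ribbed steel cap, 54 mm wide, 24 mm high. Origin: centre of its lower edge, 84 mm above the worktop when on the jar (4 mm above the shut clamp's bars; top at 108 mm). Grip across the diameter near the top. Tight (0.3 to 0.7 N m while turning). Its lugs are clear once turned 0.66 rad anticlockwise relative to the jar, a stop comes at about 1.05; 0.9 to 1.0 is right. Then it lifts off
- cream_pot: bystander: low round cream pot 62 mm wide, 35 mm high, beside the holder; leave alone
- rubber_eraser: bystander: eraser 46 x 23 x 13 mm beside the holder; leave alone
- phone: bystander: phone lying flat, 149 x 73 x 8 mm; leave alone
- mouse: bystander: computer mouse 104 x 60 x 36 mm; leave alone
Not all that is in view belongs to the job. What is shaped like the cap but blue or turquoise is not meant.

How it is judged:
By the outcome, as a careful person would: the job done as asked, in the order asked, and still so for the second after the job is handed in, while the arm keeps its last pose, push and grip.
It also fails if it takes over 53 s, if anything falls off the work surface, if the arm or the gripper's body presses on something with over 40 N, if the wrist force passes 120 N, or if a joint passes its speed limit or range.

## Robot

A 6-joint arm with a two-finger parallel gripper is mounted at the origin on a cart in front of the work surface, level with it; the furniture and walls round the work are solid. World frame = base frame: x ahead of the robot, y to its left, z up, the work surface at z = 0. Lengths are in m, angles in rad, forces in N, time in s.
With the tool pointing down it reaches from about 0.275 to 0.75 m from the base axis. Payload 10.2 kg.
Tool frame: the origin (TCP) lies on the front face of the gripper's body, between the roots of the fingers; the fingertips stand 64 mm ahead of it and the grasp point (between the pads) lies 45 mm ahead of it (bot.tip_extent is the distance from the TCP to the fingertips, in m); z points along the fingers, y is the line along which they close (so a half turn about z gives the same grasp; the last joint's range is limited). The gripper opens to 88 mm and grips with 3 to 60 N. Pads are 18 mm wide; open, the fingers measure 123 mm over their backs; the gripper's body (75 mm by 187 mm) begins 45 mm behind the grasp point.
Start: joints at [1.092, 0.313, 1.498, -0, 1.331, -0.223], TCP at [0.133, 0.508, 0.303] pointing down, gripper open.
Joint ranges: [-2.94, 2.94], [-0.97, 2.17], [0.19, 2.56], [-1.23, 4.37], [0.02, 3.11], [-2.88, 2.88]. Speed limits (rad/s): [2.39, 2.39, 3.01, 3.14, 3.14, 3.14].

## Interface

Orientations are given as a 3x3 rotation matrix whose columns are the frame's x, y, z axes.
In Python, from station import readout, eyes, bot gives the robot as it stands.
- The arm moves only by the tool drive_tool, never from a script. Its argument "motion" is one flat list of numbers, 5 for each row, row after row: the shift along the tool's x, y, z in m, then the turn about the tool's z in degrees, then the closure, from 0 (fully open) to 1 (shut). A call has exactly 8 rows; each row is the pose to reach, as a shift and turn from the pose commanded when the call began, along the tool's axes at that moment; what a row does not reach only later rows make up. A row lasts 1/12 s, in which the tool goes at most 41.7 mm and 7.16 degrees, less where a joint would pass 70% of its speed; a pose out of reach is approached as far as the arm can. A call with a gripper value outside its range is refused whole. The fingers move at their own pace and stop on an object; "newtons" is the grip in N (left out, the last holds). Time passes only in rows, so rows that repeat a pose let the fingers close, or fill a call up. It gives the time, the measured TCP pose, the force, the opening and the grip force at its end, in the units of the state.
- readout.read_state(): the state, without advancing time (a new reading comes with each control period).
- eyes.grab_frame(name): name is "side" or "top" or "wrist"; returns the picture (480x640x3 uint8, red, green, blue); there is no depth.
- eyes.get_calibration(name): a dict with "fx", "fy", "cx", "cy" (pixels), "k1" (the pictures are not rectified: a ray, as slopes to the right and down, at radius r is drawn at 1 + k1 r^2 times it, then the intrinsics apply), "R" (3x3) and "t" (3): a world point X has camera coordinates R X + t. Camera axes: x right, y down, z forward; pixel columns grow to the right and rows downward; lengths in m; the calibration is good to about 2 mm. A picture is of the moment at which its call begins: read the wrist's pose just before it. get_calibration takes no time and is no camera call; for the wrist camera it gives the pose at the moment of the call.
- bot.close_job(): hands the job in; it is judged then, once.
The state is a dict: "clock": time; "joint_pos": joint angles; "dq": joint speeds; "joint_torque": joint torques, N m; "tcp_pos": TCP position; "orientation": TCP orientation; "contact_force": force on the tool from outside, world axes, zero at the start; "wrist_torque": the same for the moment, N m; "width": finger opening in m; "finger_force": force on a finger pad.
Only numpy, scipy, OpenCV 4.12 (cv2) and the standard library are available. Lean on these libraries where they do the work, as an engineer would, in place of code of your own. Each camera call takes 0.05 s, during which the arm holds its last target. There are 200 camera calls.

## Working session

There is one attempt and no reset: what is moved stays moved. The work goes in short steps, Python scripts to look and compute and a tool call to move; the robot and the scene stay as the last step left them, time stands still between calls to the robot, and variables do not carry over. Pictures are saved under pics/ and viewed, at most 10 in all, crops included, and the job is handed in when it is done.

Besides the shell and the picture viewer there is one more tool, called in YAML: its name, and indented under it one key for each argument. drive_tool: Moves the arm, as the interface text tells. Its arguments: {"type":"object","properties":{"motion":{"type":"array"},"newtons":{"type":"number"}},"required":["motion"]}

```bash
mkdir -p pics; ls
cat > h.py <<'E'
from station import readout, eyes, bot
import numpy as np, cv2
def snap(n,f):
    c=eyes.get_calibration(n); im=eyes.grab_frame(n); cv2.imwrite(f'pics/{f}.png',im[:,:,::-1]); np.save(f'pics/{f}.npy',c,allow_pickle=True); return c,im
def cal(f): return np.load(f'pics/{f}.npy',allow_pickle=True).item()
def ray(c,u,v):
    K=np.array([[c['fx'],0,c['cx']],[0,c['fy'],c['cy']],[0,0,1.]])
    p=cv2.undistortPoints(np.array([[[u,v]]],float),K,np.array([c['k1'],0,0,0.]))[0,0]
    R=np.array(c['R']);t=np.array(c['t']); return -R.T@t, R.T@np.array([p[0],p[1],1])
def at(c,u,v,z):
    o,d=ray(c,u,v); return o+d*(z-o[2])/d[2]
def proj(c,X):
    K=np.array([[c['fx'],0,c['cx']],[0,c['fy'],c['cy']],[0,0,1.]])
    return cv2.projectPoints(np.array(X,float).reshape(-1,1,3),cv2.Rodrigues(np.array(c['R']))[0],np.array(c['t'],float),K,np.array([c['k1'],0,0,0.]))[0][:,0]
E
python3 - <<'E'
from h import *
s=readout.read_state(); print(s)
_,a=snap('top','top1'); _,b=snap('side','side1')
E
```

```text
pics
{'clock': 0.0, 'joint_pos': array([ 1.09158973e+00,  3.13426811e-01,  1.49844007e+00, -5.30394537e-06,
        1.33097756e+00, -2.23381635e-01]), 'dq': array([0.00014061, 0.00045336, 0.00026179, 0.00061751, 0.00070055,
       0.00134603]), 'joint_torque': array([-7.69412436e-04, -4.02212834e+01, -2.52266371e+01,  6.93891803e-02,
        3.52662429e-02, -9.53866447e-05]), 'tcp_pos': array([0.13277269, 0.50776168, 0.30217176]), 'orientation': array([[-9.67455115e-01,  2.53042037e-01, -5.72593822e-04],
       [ 2.53042539e-01,  9.67454513e-01, -1.11315788e-03],
       [ 2.72282739e-04, -1.22182088e-03, -9.99999217e-01]]), 'contact_force': array([0.15422679, 0.23867056, 0.20983387]), 'wrist_torque': array([ 0.02591974,  0.06004489, -0.03462615]), 'finger_force': 0.0, 'width': 0.08762720658162665}
```

View pics/top1.png

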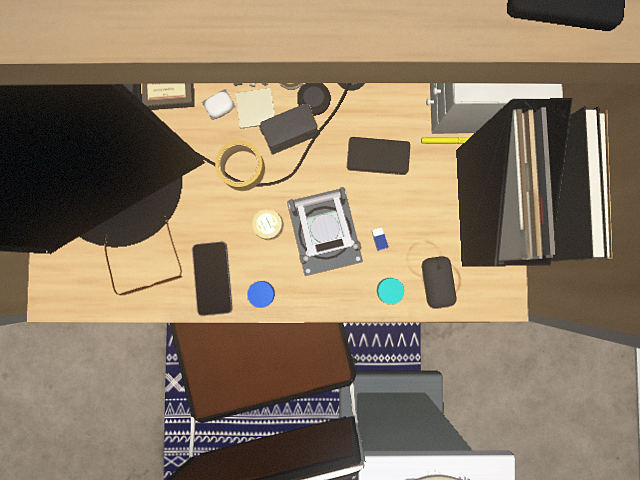

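View pics/side1.png

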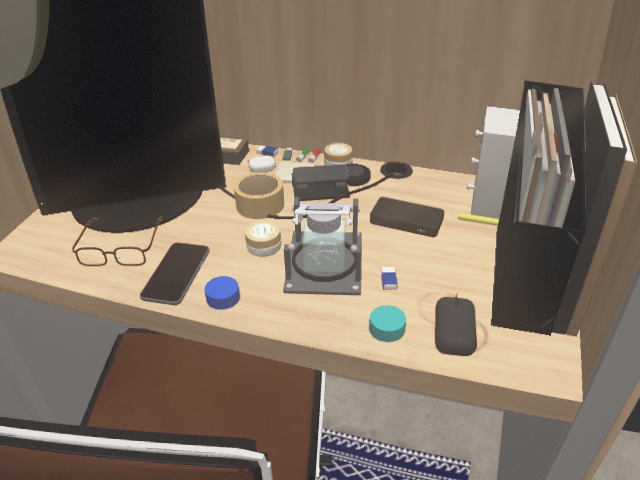

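The top view shows the holder at about (325,230) with the steel cap in it. The blue disc (261,294) and turquoise disc (391,291) are decoys. The grey ribbed cap on the jar, (325,228) in the top view and (324,218) in the side view, fits the description. I'll confirm it in an enlarged crop.

Run:
```python
from h import *
a=cv2.imread('pics/top1.png')[180:280,270:370]; b=cv2.imread('pics/side1.png')[195:300,270:375]
cv2.imwrite('pics/c1.png',np.hstack([cv2.resize(a,(400,400),interpolation=2),cv2.resize(b,(400,400),interpolation=2)]))
c=cal('top1')
for n,u,v,z in [('cap',325,230,.108),('pot',267,224,.035),('eraser',380,239,.013),('pa',307,274,.008),('pb',363,262,.008),('o',0,0,0),('shelf',320,75,0)]: print(n,at(c,u,v,z).round(3))
print(ray(c,320,240), ray(cal('side1'),320,240))
```

```text
cap [0.601 0.226 0.108]
pot [0.619 0.343 0.035]
eraser [0.59  0.113 0.013]
pa [0.519 0.263 0.008]
pb [0.543 0.148 0.008]
o [1.12  0.941 0.   ]
shelf [0.944 0.236 0.   ]
(array([0.52634356, 0.2253812 , 0.95798673]), array([ 0.06556715,  0.01173607, -0.99783904])) (array([-0.10405368,  0.00085397,  0.61776984]), array([ 0.75578413,  0.24839815, -0.60596081]))
```

View pics/c1.png

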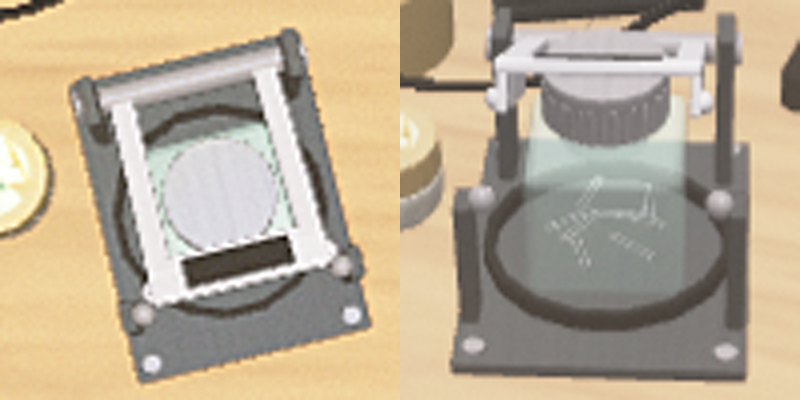

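The crop confirms it: the grey cap sits on the glass jar inside the raised clamp. The cap centre is at about (325,229) and the black pad at about (330,246) in the top view. Moving over it now.

drive_tool:
  motion: [-0.02,-0.007,0,0,0,-0.06,-0.02,0,0,0,-0.1,-0.033,0,0,0,-0.14,-0.047,0,0,0,-0.18,-0.06,0,0,0,-0.22,-0.073,0,0,0,-0.26,-0.086,0,0,0,-0.3,-0.1,0,0,0]
  newtons: 50

```text
clock: 0.77
tcp_pos: [0.3964, 0.3357, 0.3025]
orientation: [[-0.967, 0.253, -0.0], [0.253, 0.967, -0.0], [0.0, -0.0, -1.0]]
contact_force: [0.7, 0.2, -0.5]
width: 0.0881
finger_force: 0.0
```

drive_tool:
  motion: [-0.04,-0.013,0,-3,0,-0.08,-0.027,0,-7,0,-0.12,-0.04,0,-7,0,-0.16,-0.053,0,-7,0,-0.19,-0.063,0,-7,0,-0.2,-0.067,0,-7,0,-0.2,-0.067,0,-7,0,-0.2,-0.067,0,-7,0]

```text
clock: 1.43
tcp_pos: [0.5709, 0.2221, 0.3023]
orientation: [[-0.991, 0.133, -0.001], [0.133, 0.991, 0.0], [0.001, -0.0, -1.0]]
contact_force: [0.3, 0.5, -0.2]
width: 0.0882
finger_force: 0.0
```

Run:
```python
from h import *
s=readout.read_state(); print(s['clock'],s['tcp_pos'],s['orientation'].round(3),s['joint_pos'].round(2))
snap('wrist','w1')
```

```text
1.4333 [0.57093413 0.22211453 0.3022616 ] [[-0.991  0.133 -0.001]
 [ 0.133  0.991  0.   ]
 [ 0.001 -0.    -1.   ]] [ 0.18  0.51  1.21  0.    1.42 -1.26]
```

View pics/w1.png

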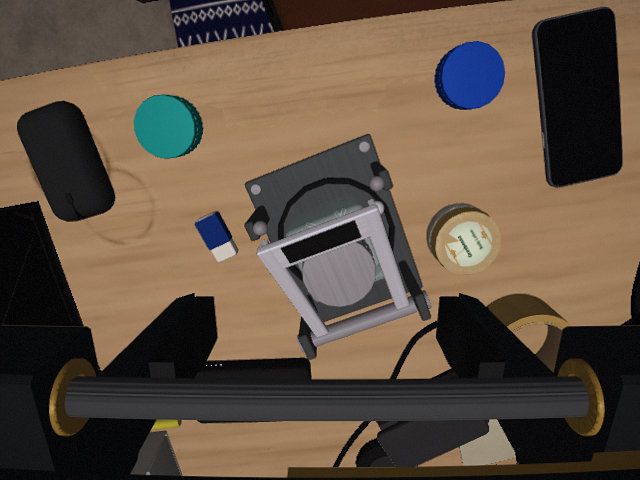

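The wrist view shows the cap centre at about (338,269), the black pad from (288,256) to (365,228), the front plate screws at (256,189) and (364,146), and the detent balls at (260,229) and (377,184).

Run:
```python
from h import *
c=cal('w1'); t=cal('top1')
print('cap',at(c,338.5,269,.108),at(t,324.75,229,.108))
a,b=at(c,256,189,.009),at(c,364,146,.009); d=a-b; print(a,b,np.degrees(np.arctan2(-d[0],d[1])),np.degrees(np.arctan2(d[0],-d[1])), np.linalg.norm(d))
o=at(c,338.5,269,.108)
for y in (8,11.8,14,20):
  y=np.radians(y);xh=np.array([np.cos(y),np.sin(y)]);yh=np.array([-xh[1],xh[0]])
  P=lambda x,yy,z:np.r_[o[:2]+xh*x+yh*yy,z]
  pts=[P(-86,0,0)*0+P(60e-3-.110*np.cos(q)+.004*np.sin(q),e*.041,.076+.11*np.sin(q)+.004) for q in(.5,.6) for e in(1,-1)]
  print(np.degrees(y),proj(c,pts).round(0).tolist(), (a[:2]-o[:2])@xh,(a[:2]-o[:2])@yh,(b[:2]-o[:2])@xh,(b[:2]-o[:2])@yh)
```

```text
cap [0.60096025 0.22664452 0.108     ] [0.60262653 0.22655581 0.108     ]
[0.55079207 0.15936926 0.009     ] [0.52566744 0.26197254 0.009     ] -166.24063706631492 13.759362933685095 0.10563465455732624
8.0 [[388.0, 217.0], [264.0, 250.0], [393.0, 230.0], [265.0, 264.0]] -0.05904285142445949 -0.05963848343720887 -0.06964335789147187 0.045462941415589736
11.8 [[384.0, 214.0], [262.0, 255.0], [389.0, 227.0], [264.0, 269.0]] -0.06286551875479968 -0.05559436628572148 -0.06647723830963151 0.04997852666177186
14.0 [[381.0, 212.0], [261.0, 258.0], [386.0, 225.0], [263.0, 271.0]] -0.06495332753190566 -0.05314011905852321 -0.06450967288823864 0.052493603842843836
20.0 [[373.0, 209.0], [259.0, 266.0], [379.0, 221.0], [262.0, 279.0]] -0.07015216139055463 -0.046059540415147544 -0.05866920640932495 0.05894913536140292
```

drive_tool:
  motion: [0,0,0.015,-7,1,0,-0.002,0.035,-14,1,0,-0.004,0.055,-21,1,0,-0.004,0.07,-21,1,0,-0.004,0.08,-21,1,0,-0.004,0.085,-21,1,0,-0.004,0.085,-21,1,0,-0.004,0.085,-21,1]
  newtons: 50

```text
clock: 2.15
tcp_pos: [0.5709, 0.2183, 0.2186]
orientation: [[-0.973, -0.231, 0.001], [-0.231, 0.973, 0.0], [-0.001, -0.0, -1.0]]
contact_force: [-0.7, -0.5, 0.2]
width: 0.0367
finger_force: 0.0
```

Run:
```python
from h import *
s=readout.read_state(); d=s['tcp_pos'][:2]-[.602,.2265]; y=np.radians(13.8); xh=np.array([np.cos(y),np.sin(y)])
print(s['clock'],s['tcp_pos'],s['orientation'].round(3),s['width'],d@xh,d@[-xh[1],xh[0]])
```

```text
2.15 [0.57087638 0.21830445 0.21863169] [[-0.973 -0.231  0.001]
 [-0.231  0.973  0.   ]
 [-0.001 -0.    -1.   ]] 0.036735993859201656 -0.03218012623892109 -0.0005349537914835096
```

drive_tool:
  motion: [0,0,0,0,1,0,0,0.003,0,1,0,0,0.008,0,1,0.002,0,0.014,0,1,0.004,0,0.02,0,1,0.007,0,0.026,0,1,0.009,0,0.032,0,1,0.011,0,0.038,0,1]

```text
clock: 2.82
tcp_pos: [0.5598, 0.2151, 0.1791]
orientation: [[-0.973, -0.231, -0.001], [-0.231, 0.973, -0.0], [0.001, -0.0, -1.0]]
contact_force: [-1.1, -1.2, 1.7]
width: 0.0004
finger_force: 1.4
```

drive_tool:
  motion: [0.002,0,0.005,0,1,0.003,0,0.01,0,1,0.004,0,0.014,0,1,0.005,0,0.018,0,1,0.006,0,0.022,0,1,0.006,0,0.025,0,1,0.006,0,0.028,0,1,0.006,0,0.031,0,1]

```text
clock: 3.48
tcp_pos: [0.5541, 0.2138, 0.1495]
orientation: [[-0.973, -0.231, -0.0], [-0.231, 0.973, -0.0], [0.001, -0.0, -1.0]]
contact_force: [-4.2, -1.9, 6.2]
width: 0.0001
finger_force: 3.3
```

drive_tool:
  motion: [0,0,0.001,0,1,0,0,0.002,0,1,0,0,0.003,0,1,0,0,0.004,0,1,0,0,0.005,0,1,0,0,0.006,0,1,0,0,0.006,0,1,0,0,0.006,0,1]

```text
clock: 4.15
tcp_pos: [0.5545, 0.2139, 0.1437]
orientation: [[-0.973, -0.231, 0.001], [-0.231, 0.973, -0.0], [-0.001, -0.0, -1.0]]
contact_force: [-4.2, -0.9, 9.1]
width: 0.0008
finger_force: 4.8
```

drive_tool:
  motion: [0,0,0.0005,0,1,0,0,0.001,0,1,0,0,0.0015,0,1,0,0,0.002,0,1,0,0,0.002,0,1,0,0,0.002,0,1,0,0,0.002,0,1,0,0,0.002,0,1]

```text
clock: 4.82
tcp_pos: [0.5545, 0.2139, 0.1433]
orientation: [[-0.973, -0.231, 0.001], [-0.231, 0.973, -0.0], [-0.001, -0.0, -1.0]]
contact_force: [-10.1, -3.1, 23.4]
width: 0.0004
finger_force: 11.5
```

Hard stop reached at 23 N. Backing up to look.

drive_tool:
  motion: [0,0,-0.01,0,1,0,0,-0.04,0,1,0,0,-0.07,7,1,0,0,-0.1,14,1,0,0,-0.12,20,0.5,0,0,-0.13,20,0,0,0,-0.13,20,0,0,0,-0.13,20,0]

```text
clock: 5.48
tcp_pos: [0.5543, 0.2138, 0.2697]
orientation: [[-0.994, 0.113, -0.001], [0.113, 0.994, -0.0], [0.001, -0.0, -1.0]]
contact_force: [-0.7, -0.2, -1.0]
width: 0.025
finger_force: 0.0
```

Run:
```python
from h import *
s=readout.read_state(); print(s['clock'],s['tcp_pos'],s['orientation'].round(3),s['contact_force'])
snap('wrist','w2')
```

```text
5.4833 [0.55427773 0.21379657 0.26971057] [[-0.994  0.113 -0.001]
 [ 0.113  0.994 -0.   ]
 [ 0.001 -0.    -1.   ]] [-0.7259432  -0.16409381 -0.9519185 ]
```

View pics/w2.png

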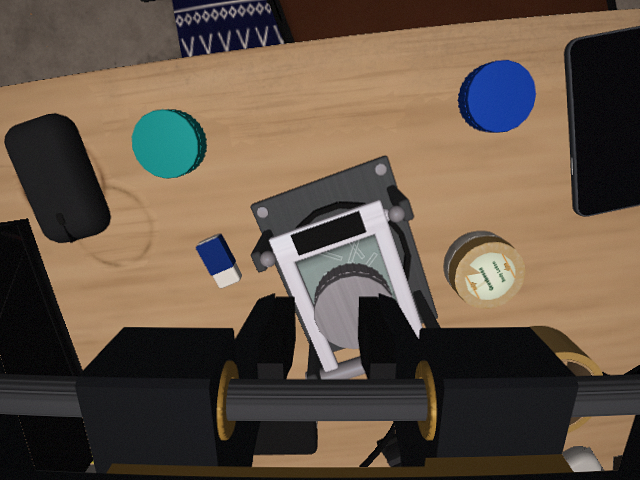

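The frame now lies flat between the detent balls at (268,259) and (397,214), so it is shut. The cap top is centred at about (354,311).

Run:
```python
from h import *
c=cal('w2'); p=at(c,354,311,.108); print(p)
th=np.linspace(0,6.283,9)[:-1]
for q in (p[:2],[.602,.2265]): print(proj(c,[[q[0]+.027*np.cos(a),q[1]+.027*np.sin(a),.108] for a in th]).round(0).tolist())
s=readout.read_state(); R=s['orientation']
for q in (p[:2],[.602,.2265]):print((R.T@np.r_[q-s['tcp_pos'][:2],0]).round(4))
```

```text
[0.60212794 0.22628003 0.108     ]
[[358.0, 347.0], [385.0, 334.0], [395.0, 307.0], [381.0, 281.0], [350.0, 273.0], [322.0, 287.0], [313.0, 315.0], [328.0, 339.0]]
[[358.0, 347.0], [385.0, 333.0], [396.0, 306.0], [381.0, 281.0], [350.0, 273.0], [322.0, 287.0], [313.0, 315.0], [329.0, 339.0]]
[-0.0463  0.0179 -0.0001]
[-0.0461  0.0181 -0.0001]
```

drive_tool:
  motion: [-0.02,0.008,0,0,0,-0.04,0.016,0,0,0,-0.0462,0.018,0,0,0,-0.0462,0.018,0.01,0,0,-0.0462,0.018,0.025,0,0,-0.0462,0.018,0.04,0,0,-0.0462,0.018,0.05,0,0,-0.0462,0.018,0.05,0,0]

```text
clock: 6.2
tcp_pos: [0.601, 0.2261, 0.2174]
orientation: [[-0.993, 0.115, -0.006], [0.115, 0.993, -0.001], [0.005, -0.002, -1.0]]
contact_force: [0.3, 0.1, -0.0]
width: 0.0825
finger_force: 0.0
```

Run:
```python
from h import *
s=readout.read_state(); print(s['clock'],s['tcp_pos'],s['joint_pos'].round(2),s['width'],s['contact_force'])
snap('wrist','w3'); snap('side','side3')
a=cv2.imread('pics/w3.png')[140:440,170:490]; b=cv2.imread('pics/side3.png')[170:290,266:394]
cv2.imwrite('pics/c3.png',np.hstack([cv2.resize(a,(400,375)),cv2.resize(b,(400,375),interpolation=2)]))
```

```text
6.2 [0.60097061 0.22607125 0.2174296 ] [ 0.18  0.64  1.22  0.    1.29 -1.28] 0.08247922557717641 [ 0.29802328  0.07108989 -0.03140152]
```

View pics/c3.png

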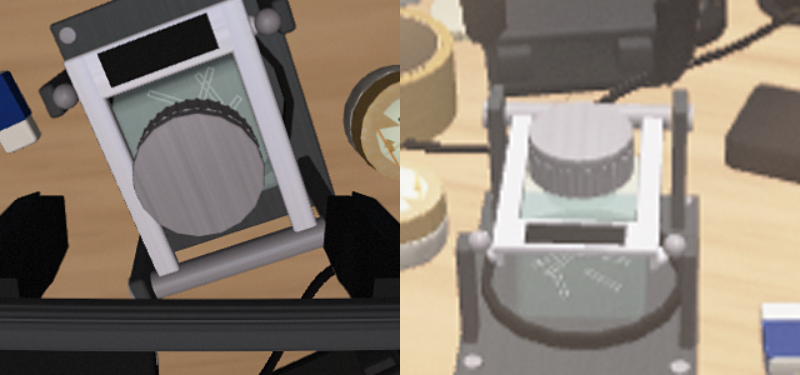

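The clamp is shut and level in the side crop, and the cap sits centred between the fingers. Descending.

drive_tool:
  motion: [0,0,0,0,0,0,0,0.01,0,0,0,0,0.025,0,0,0,0,0.04,0,0,0,0,0.05,0,0,0,0,0.058,0,0,0,0,0.063,0,0,0,0,0.063,0,0]

```text
clock: 6.97
tcp_pos: [0.6022, 0.2263, 0.1569]
orientation: [[-0.993, 0.116, -0.001], [0.116, 0.993, -0.0], [0.001, -0.0, -1.0]]
contact_force: [0.7, -0.1, 0.1]
width: 0.0881
finger_force: 0.0
```

drive_tool:
  motion: [0,0,0.003,0,0,0,0,0.006,0,0,0,0,0.0065,0,0.1,0,0,0.0065,0,0.2,0,0,0.0065,0,0.3,0,0,0.0065,0,0.4,0,0,0.0065,0,0.6,0,0,0.0065,0,1]
  newtons: 55

```text
clock: 7.63
tcp_pos: [0.6025, 0.2266, 0.1514]
orientation: [[-0.993, 0.116, 0.001], [0.116, 0.993, 0.001], [-0.0, 0.001, -1.0]]
contact_force: [-0.9, 0.9, 0.1]
width: 0.0528
finger_force: 55.0
```

drive_tool:
  motion: [0,0,0,0,1,0,0,0,0,1,0,0,0,0,1,0,0,0,0,1,0,0,0,0,1,0,0,0,0,1,0,0,0,0,1,0,0,0,0,1]

```text
clock: 8.3
tcp_pos: [0.6025, 0.2265, 0.1514]
orientation: [[-0.993, 0.116, 0.0], [0.116, 0.993, 0.0], [-0.0, 0.0, -1.0]]
contact_force: [0.7, 3.3, 2.2]
width: 0.0527
finger_force: 55.0
```

drive_tool:
  motion: [0,0,0,-2,1,0,0,0,-5,1,0,0,0,-8,1,0,0,0,-11,1,0,0,0,-14,1,0,0,0,-17,1,0,0,0,-20,1,0,0,0,-20,1]

```text
clock: 8.97
tcp_pos: [0.6024, 0.226, 0.1513]
orientation: [[-0.973, -0.232, -0.0], [-0.232, 0.973, -0.001], [0.001, -0.001, -1.0]]
contact_force: [-1.6, 0.7, 3.7]
width: 0.0524
finger_force: 55.0
```

Run:
```python
from h import *
s=readout.read_state(); print(s['tcp_pos'],s['orientation'].round(3)[:2,1],s['contact_force'],s['wrist_torque'],s['joint_pos'][5])
```

```text
[0.60236415 0.22596787 0.151338  ] [-0.232  0.973] [-1.61215768  0.68093951  3.71406521] [-0.03665886  0.17213279 -0.01487432] -1.6274797914996502
```

drive_tool:
  motion: [0,0,0,-2,1,0,0,0,-4,1,0,0,0,-6,1,0,0,0,-8,1,0,0,0,-10,1,0,0,0,-12,1,0,0,0,-14,1,0,0,0,-17,1]

```text
clock: 9.63
tcp_pos: [0.6027, 0.2259, 0.1521]
orientation: [[-0.863, -0.504, 0.001], [-0.504, 0.863, -0.001], [-0.0, -0.001, -1.0]]
contact_force: [-1.1, -0.7, 11.1]
width: 0.0525
finger_force: 55.0
```

Run:
```python
from h import *
s=readout.read_state(); print(s['tcp_pos'],s['orientation'].round(3)[:2,1],s['contact_force'],s['wrist_torque'],s['joint_pos'][5])
snap('wrist','w4'); snap('side','side4')
a=cv2.imread('pics/w4.png')[100:400,170:490]; b=cv2.imread('pics/side4.png')[170:290,266:394]
cv2.imwrite('pics/c4.png',np.hstack([cv2.resize(a,(400,375)),cv2.resize(b,(400,375),interpolation=2)]))
```

```text
[0.60273831 0.22585078 0.15206422] [-0.504  0.863] [-1.14234951 -0.7468912  11.06946351] [-0.3500823   0.18075322 -0.35526401] -1.9220214193525649
```

View pics/c4.png

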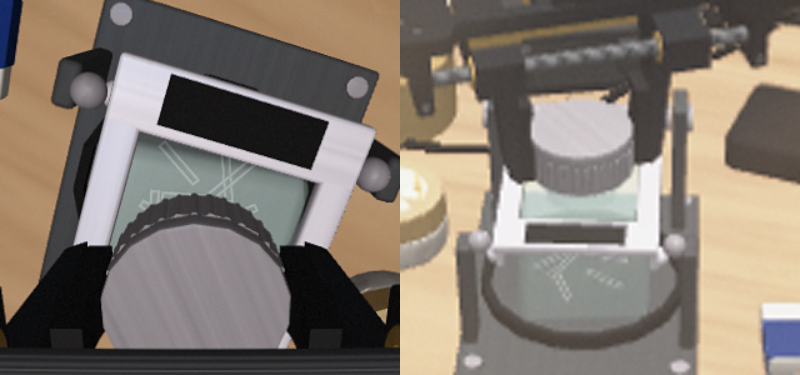

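The side crop shows the cap still on, the fingers gripping it and the clamp shut. The wrist torque of about -0.36 N m is in the right range. A check from the saved images will tell whether the cap turned with the fingers.

Run:
```python
from h import *
def rect(f,ang,z=.108):
    c=cal(f); im=cv2.imread(f'pics/{f}.png',0); n=120; g=(np.arange(n)-n/2)/n*.054
    X,Y=np.meshgrid(g,g); P=np.stack([.602+X,.2265+Y,np.full_like(X,z)],-1)
    m=proj(c,P.reshape(-1,3)).reshape(n,n,2).astype(np.float32)
    return cv2.remap(im,m,None,1)
for f in ('w2','w3','w4'):
    r=rect(f,0).astype(np.float32); n=120; yy,xx=np.mgrid[:n,:n]; 
    gx=cv2.Sobel(r,5,1,0);gy=cv2.Sobel(r,5,0,1)
    k=np.hypot(xx-60,yy-60)<48; k&=np.hypot(gx,gy)<60
    print(f,k.sum(),np.degrees(.5*np.arctan2(2*(gx*gy)[k].sum(),(gx**2-gy**2)[k].sum())), np.hypot((gx**2-gy**2)[k].sum(),2*(gx*gy)[k].sum())/(gx**2+gy**2)[k].sum())
for f in('side1','side3','side4'):
    r=rect(f,0).astype(np.float32);gx=cv2.Sobel(r,5,1,0);gy=cv2.Sobel(r,5,0,1);print(f,np.degrees(.5*np.arctan2(2*(gx*gy)[k].sum(),(gx**2-gy**2)[k].sum())))
```

```text
w2 6743 -80.36194 0.4049893
w3 7209 -76.1901 0.66414016
w4 6780 11.5374775 0.38935757
side1 14.336762
side3 -70.68579
side4 11.125254
```

drive_tool:
  motion: [0,0,0,-3,1,0,0,0,-6,1,0,0,0,-9,1,0,0,0,-12,1,0,0,0,-15,1,0,0,0,-18,1,0,0,0,-20,1,0,0,0,-20,1]

```text
clock: 10.4
tcp_pos: [0.6033, 0.2261, 0.153]
orientation: [[-0.638, -0.77, 0.004], [-0.77, 0.638, -0.0], [-0.002, -0.003, -1.0]]
contact_force: [0.2, -0.2, 10.6]
width: 0.0523
finger_force: 55.0
```

Run:
```python
from h import *
s=readout.read_state(); print(s['tcp_pos'],s['orientation'].round(3)[:2,1],s['contact_force'],s['wrist_torque'],s['joint_pos'][5])
```

```text
[0.60327861 0.22614995 0.15301943] [-0.77   0.638] [ 0.24633454 -0.21756798 10.60980112] [0.04666192 0.00808236 0.02603072] -2.272032666944394
```

drive_tool:
  motion: [0,0,-0.001,0,1,0,0,-0.002,0,1,0,0,-0.003,0,1,0,0,-0.004,0,1,0,0,-0.005,0,1,0,0,-0.006,0,1,0,0,-0.006,0,1,0,0,-0.006,0,1]

```text
clock: 11.07
tcp_pos: [0.6024, 0.2263, 0.1572]
orientation: [[-0.638, -0.77, -0.0], [-0.77, 0.638, -0.0], [0.0, 0.0, -1.0]]
contact_force: [-1.2, 0.5, -0.5]
width: 0.0522
finger_force: 55.0
```

drive_tool:
  motion: [0,0,-0.004,0,1,0,0,-0.01,0,1,0,0,-0.017,0,1,0,0,-0.024,0,1,0,0,-0.031,0,1,0,0,-0.036,0,1,0,0,-0.037,0,1,0,0,-0.037,0,1]

```text
clock: 11.73
tcp_pos: [0.6025, 0.2264, 0.1947]
orientation: [[-0.638, -0.77, 0.001], [-0.77, 0.638, 0.0], [-0.001, -0.0, -1.0]]
contact_force: [0.3, -0.1, -0.8]
width: 0.0523
finger_force: 55.0
```

Run:
```python
from h import *
s=readout.read_state(); print(s['tcp_pos'],s['contact_force'],s['wrist_torque'],s['width'])
c,_=snap('side','side5')
b=cv2.imread('pics/side5.png')[140:290,250:410]
cv2.imwrite('pics/c5.png',cv2.resize(b,(640,600),interpolation=2))
d=np.array([.0,0]); 
for n,z in(('mouth',.102),('2cm',.122),('3cm',.132)):
    print(n,((proj(c,[[.602-.027*.95,.2265-.027*.3,z]])[0]-[250,140])*4).round(0))
```

```text
[0.6024954  0.22638426 0.19469485] [ 0.26868311 -0.09563869 -0.77090297] [0.05326351 0.11328549 0.01761572] 0.052276052914627724
mouth [293. 341.]
2cm [293. 299.]
3cm [292. 277.]
```

View pics/c5.png

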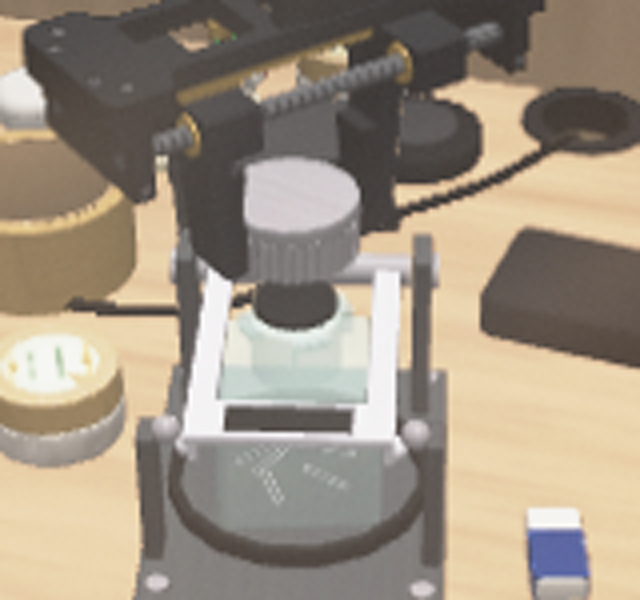

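The cap is level in the gripper. Its lower edge is at row 284, between the 2 cm (299) and 3 cm (277) marks. The jar's mouth is open and the clamp is shut.

```bash
python3 -c "
from station import bot; print(bot.close_job())"
```

```text
the job is handed in; nothing more can be done
None
```

The job is handed in: the clamp snapped shut and stayed shut, the cap was turned about 57° anticlockwise until it came free, and it is held level about 2.7 cm above the jar's mouth (11.7 s on the clock).

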